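# Find the rattling tin on the carver's bench

## Robot

A 6-joint arm with a two-finger parallel gripper is mounted at the origin on the work surface. World frame = base frame: x ahead of the robot, y to its left, z up, the work surface at z = 0. Lengths are in m, angles in rad, forces in N, time in s.
With the tool pointing down it reaches from about 0.25 to 0.775 m from the base axis. Payload 4 kg.
Tool frame: the origin (TCP) lies at the centre of the arm's flange, where the gripper is bolted on; the fingertips stand 199 mm ahead of it and the grasp point (between the pads) lies 180 mm ahead of it (robot.tcp_to_tips is the distance from the TCP to the fingertips, in m); z points along the fingers, y is the line along which they close (so a half turn about z gives the same grasp; the last joint's range is limited). The gripper opens to 94 mm and grips with 3 to 60 N. Pads are 16 mm wide; open, the fingers measure 119 mm over their backs; the gripper's body (75 mm by 177 mm) begins 78 mm behind the grasp point.
Start: joints at [-1.204, 0.087, 1.371, -0, 1.684, -0.103], TCP at [0.249, -0.49, 0.405] pointing down, gripper open.
Joint ranges: [-3.1, 3.1], [-0.76, 2.03], [0.27, 2.55], [-1.08, 4.22], [0.17, 2.65], [-2.57, 2.57]. Speed limits (rad/s): [2.79, 2.79, 3.14, 3.14, 3.14, 3.14].

## Interface

Orientations are given as [roll, pitch, yaw] about the fixed x, y, z axes, in that order (R = Rz(yaw) Ry(pitch) Rx(roll)).
In Python, from bench import telemetry, snapshot, ticket, robot gives the robot as it stands.
- The arm moves only by the tool apply_moves, never from a script. Its argument "moves" is a list that holds one entry, the list of rows, each a list of 5 numbers: the shift along the tool's x, y, z in units of 50 mm (1.0 is 50 mm), then the turn about the tool's z in units of 10 degrees (1.0 is 10 degrees), then the closure, from 0 (fully open) to 1 (shut). A call has 1 to 10 rows; each row is the pose to reach, as a shift and turn from the pose commanded when the call began, along the tool's axes at that moment; what a row does not reach only later rows make up. A row lasts 1/8 s, in which the tool goes at most 62.5 mm and 10.7 degrees, less where a joint would pass 70% of its speed; a pose out of reach is approached as far as the arm can. A call with a gripper value outside its range is refused whole. The fingers move at their own pace and stop on an object; the grip force is fixed at half the most. Time passes only in rows, so rows that repeat a pose let the fingers close. It gives the time, the measured TCP pose, the force, the opening and the grip force at its end, in the units of the state.
- telemetry.get_obs(): the state, without advancing time (a new reading comes with each control period).
- snapshot(name): name is "scene" or "side" or "wrist"; returns a dict with "image" (420x560x3 uint8, red, green, blue), "fovy" (degrees; the focal length in pixels is half the picture's height over the tangent of half this angle, whatever the lens; pixels are square), "cx", "cy" (the principal point, pixels), "R" (3x3) and "t" (3): a world point X has camera coordinates R X + t. Camera axes: x right, y down, z forward; pixel columns grow to the right and rows downward; lengths in m; the calibration is good to about 2 mm. The wrist camera is an equidistant fisheye: a pixel r from the principal point sees the ray r / f radians off the axis. A picture is of the moment at which its call begins. There is no depth.
- ticket.close_job(): hands the job in; it is judged then, once.
The state is a dict: "time": time; "joint_positions": joint angles; "qvel": joint speeds; "joint_torque": joint torques, N m; "tool_pos": TCP position; "ee_rot": TCP orientation; "wrist_force": force on the tool from outside, world axes, zero at the start; "wrist_torque": the same for the moment, N m; "width": finger opening in m; "finger_force": force on a finger pad.
Only numpy, scipy, OpenCV 4.12 (cv2) and the standard library are available. Lean on these libraries where they do the work, as an engineer would, in place of code of your own. Each camera call takes 0.05 s, during which the arm holds its last target. There are 200 camera calls.

## Task

One of the three sealed tins on the bench has a loose steel ball in it: pick up and briskly shake each of the three in turn to and fro above its own place, the robot's left one first, then the middle one, then the right one, putting each down again before the next, the quiet ones upright back in their own places. Then present the one that rattles: hold it out upright and still over the middle of the round cork mat, about a hand's width or more above it, and finish while still holding it there. Leave the other things on the bench where they are.

Things in the scene. Friction and masses are not known exactly. Their poses are not given: they have to be found in the camera images.
- tin_left_mid (a point): centre of the left one of three identical sealed plain steel tins, upright in a loose row across the bench (left, right as the robot sees them; left is +y). 54 mm (own x) by 100 mm (own y) by 56 mm high; this point is 28 mm above its underside. Grip it across the 54 mm. The tins weigh anything from 150 to 660 g, ball or no ball: weight is no safe guide.
- tin_middle_mid (a point): centre of the middle one of three identical sealed plain steel tins, upright in a loose row across the bench (left, right as the robot sees them; left is +y). 54 mm (own x) by 100 mm (own y) by 56 mm high; this point is 28 mm above its underside. Grip it across the 54 mm. The tins weigh anything from 150 to 660 g, ball or no ball: weight is no safe guide.
- tin_right_mid (a point): centre of the right one of three identical sealed plain steel tins, upright in a loose row across the bench (left, right as the robot sees them; left is +y). 54 mm (own x) by 100 mm (own y) by 56 mm high; this point is 28 mm above its underside. Grip it across the 54 mm. The tins weigh anything from 150 to 660 g, ball or no ball: weight is no safe guide.
- tin_left: the left tin again, origin at the centre of its underside. A loose 180 g steel ball, 36 mm across, lies in ONE of the tins, drawn afresh each time, free to roll 56 mm along that tin's own y (10 mm along own x); in the others nothing moves.
- tin_middle: the middle tin again, origin at the centre of its underside. At the end of each quick stroke along own y the ball runs on, knocks the leading end wall and mostly rests there, so the moment on the hand about own x differs by about 0.1 N m between the two ends of the strokes (average some 20 readings); for a quiet tin it is the same at both.
- tin_right: the right tin again, origin at the centre of its underside. To shake a tin: gripped, above its own place (centre within 15 cm of where it stood), underside over 45 mm clear of the bench, pause, then at least three quick strokes to and fro (or twists), each passing 0.2 m/s (twist 2 rad/s) and almost stopping at the turn.
- mat_top (a point): centre of the top of the round cork mat, 140 mm across, 4 mm thick, fixed on the bench beyond the tins. Leave alone: a chisel and a wood strip between the tins (about 130 mm either side of the middle line, pointing away from the robot, under 25 mm high); beyond, a mallet, sanding block, carved bird, 130 mm glue bottle; near the base an offcut.
Not all that is in view belongs to the job. What is shaped like the tin_right but red is not meant.

How it is judged:
On the way, in this order (a step that is already met when the one before it is completed fails the run):
1. left tin, gripped, clear of the bench and above its place: paused, nearly still (height (world z) of tin_left_mid above 0.07 m and contact force between the fingers and tin_left above 0.5 N and distance of tin_left_mid from where it was at the start of the episode below 0.18 m and linear speed of tin_left below 0.08 m/s and angular speed of tin_left below 0.8 rad/s).
2. left tin, gripped, clear of the bench and above its place: moved in a brisk stroke or twist (height (world z) of tin_left_mid above 0.07 m and contact force between the fingers and tin_left above 0.5 N and distance of tin_left_mid from where it was at the start of the episode below 0.18 m and (linear speed of tin_left above 0.2 m/s or angular speed of tin_left above 2 rad/s)), for 0.02 s.
3. left tin, gripped, clear of the bench and above its place: nearly still again at the turn (all of step 1).
4. middle tin, gripped, clear of the bench and above its place: paused, nearly still (height (world z) of tin_middle_mid above 0.07 m and contact force between the fingers and tin_middle above 0.5 N and distance of tin_middle_mid from where it was at the start of the episode below 0.18 m and linear speed of tin_middle below 0.08 m/s and angular speed of tin_middle below 0.8 rad/s).
5. middle tin, gripped, clear of the bench and above its place: moved in a brisk stroke or twist (height (world z) of tin_middle_mid above 0.07 m and contact force between the fingers and tin_middle above 0.5 N and distance of tin_middle_mid from where it was at the start of the episode below 0.18 m and (linear speed of tin_middle above 0.2 m/s or angular speed of tin_middle above 2 rad/s)), for 0.02 s.
6. middle tin, gripped, clear of the bench and above its place: nearly still again at the turn (all of step 4).
7. right tin, gripped, clear of the bench and above its place: paused, nearly still (height (world z) of tin_right_mid above 0.07 m and contact force between the fingers and tin_right above 0.5 N and distance of tin_right_mid from where it was at the start of the episode below 0.18 m and linear speed of tin_right below 0.08 m/s and angular speed of tin_right below 0.8 rad/s).
8. right tin, gripped, clear of the bench and above its place: moved in a brisk stroke or twist (height (world z) of tin_right_mid above 0.07 m and contact force between the fingers and tin_right above 0.5 N and distance of tin_right_mid from where it was at the start of the episode below 0.18 m and (linear speed of tin_right above 0.2 m/s or angular speed of tin_right above 2 rad/s)), for 0.02 s.
9. right tin, gripped, clear of the bench and above its place: nearly still again at the turn (all of step 7).
At the end, for the whole second after the job is handed in: The tin with the ball in it is gripped by the fingers and at rest, upright within 15 degrees, its centre within 60 mm (across) of the mat's centre and at least 100 mm above the bench, nothing else carrying it; the two other tins stand upright, at rest and untouched, within 50 mm of where they began (((distance between ball_c0 and tin_left_mid below 0.06 m and horizontal distance between tin_left_mid and mat_top below 0.06 m and height (world z) of tin_left_mid above 0.1 m and angle between tin_left_mid's own z axis and vertical below 0.26 rad and contact force between the fingers and tin_left above 0.5 N and linear speed of tin_left below 0.05 m/s and contact force between tin_left and mat below 0.05 N and distance of each of tin_middle_mid, tin_right_mid from where it was at the start of the episode below 0.05 m and angle between each of tin_middle_mid, tin_right_mid's own z axis and vertical below 0.12 rad and linear speed of each of tin_middle, tin_right below 0.03 m/s and contact force between each of the arm, tin_left and tin_middle below 0.1 N and contact force between each of the arm, tin_left and tin_right below 0.1 N) or (distance between ball_c0 and tin_middle_mid below 0.06 m and horizontal distance between tin_middle_mid and mat_top below 0.06 m and height (world z) of tin_middle_mid above 0.1 m and angle between tin_middle_mid's own z axis and vertical below 0.26 rad and contact force between the fingers and tin_middle above 0.5 N and linear speed of tin_middle below 0.05 m/s and contact force between tin_middle and mat below 0.05 N and distance of each of tin_left_mid, tin_right_mid from where it was at the start of the episode below 0.05 m and angle between each of tin_left_mid, tin_right_mid's own z axis and vertical below 0.12 rad and linear speed of each of tin_left, tin_right below 0.03 m/s and contact force between each of the arm, tin_middle and tin_left below 0.1 N and contact force between each of the arm, tin_middle and tin_right below 0.1 N) or (distance between ball_c0 and tin_right_mid below 0.06 m and horizontal distance between tin_right_mid and mat_top below 0.06 m and height (world z) of tin_right_mid above 0.1 m and angle between tin_right_mid's own z axis and vertical below 0.26 rad and contact force between the fingers and tin_right above 0.5 N and linear speed of tin_right below 0.05 m/s and contact force between tin_right and mat below 0.05 N and distance of each of tin_left_mid, tin_middle_mid from where it was at the start of the episode below 0.05 m and angle between each of tin_left_mid, tin_middle_mid's own z axis and vertical below 0.12 rad and linear speed of each of tin_left, tin_middle below 0.03 m/s and contact force between each of the arm, tin_right and tin_left below 0.1 N and contact force between each of the arm, tin_right and tin_middle below 0.1 N))); the arm keeps its last pose, push and grip.
It fails at once if another thing on the bench is shoved more than 40 mm (distance of any of chisel, strip, mallet, sanding_block, carved_bird, offcut, glue from where it was at the start of the episode above 0.04 m).
It also fails if it takes over 72 s, if anything falls off the work surface, if the arm or the gripper's body presses on something with over 40 N, if the wrist force passes 120 N, or if a joint passes its speed limit or range.

## Working session

There is one attempt and no reset: what is moved stays moved. The work goes in short steps, Python scripts to look and compute and a tool call to move; the robot and the scene stay as the last step left them, time stands still between calls to the robot, and variables do not carry over. Pictures are saved under pics/ and viewed, at most 10 in all, crops included, and the job is handed in when it is done.

Besides the shell and the picture viewer there is one more tool, called as a command line: name --argument value ..., lists and objects as JSON in quotes. apply_moves: Moves the arm, as the interface text tells. Its arguments: {"type":"object","properties":{"moves":{"type":"array","items":{"type":"array","items":{"type":"array","items":{"type":"number"}}}}},"required":["moves"]}

```bash
mkdir -p pics; ls
python3 - <<'E'
from bench import telemetry, snapshot
import cv2
print(telemetry.get_obs())
for n in("scene","side"):
    s=snapshot(n); cv2.imwrite(f"pics/{n}0.png",s["image"][:,:,::-1]); print(n,s["fovy"],s["cx"],s["cy"],s["R"],s["t"])
E
```

```text
pics
{'time': 0.0, 'joint_positions': array([-1.20410380e+00,  8.79106673e-02,  1.37226989e+00,  9.36761042e-07,
        1.68356729e+00, -1.03100448e-01]), 'qvel': array([ 2.93166838e-04,  8.34677455e-04, -2.13582674e-03, -2.53466623e-05,
        6.74736132e-04,  8.39080141e-04]), 'joint_torque': array([-1.18952412e-03, -3.40182316e+01, -3.02431548e+01,  7.16123334e-02,
        3.30200151e-02, -1.70103085e-04]), 'tool_pos': array([ 0.24893744, -0.49030094,  0.40352   ]), 'ee_rot': array([-3.13944900e+00, -2.22733788e-04,  4.69792846e-01]), 'wrist_force': array([-0.33657848,  0.66278111,  0.7742787 ]), 'wrist_torque': array([ 0.03705865,  0.01161373, -0.03650529]), 'finger_force': 0.0, 'width': 0.09398508880636389}
scene 46.00536389260091 279.51250774407646 207.49256833074722 [[-0.59718149  0.80192868  0.01687182]
 [ 0.45484522  0.35589047 -0.81636867]
 [-0.66067397 -0.47984619 -0.57728463]] [ 0.32188037 -0.15293095  1.26861072]
side 43.70169661488845 278.1360601172295 197.21845161753427 [[ 0.99683887 -0.07897213 -0.0086985 ]
 [-0.06372485 -0.72934933 -0.68116716]
 [ 0.04744897  0.67956822 -0.73207625]] [-0.50030861  0.05409871  1.37391372]
```

View pics/scene0.png

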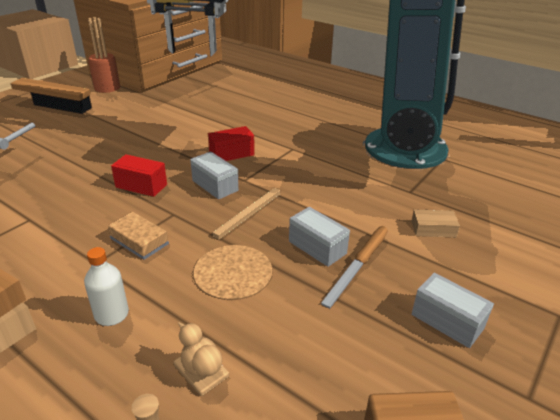

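View pics/side0.png

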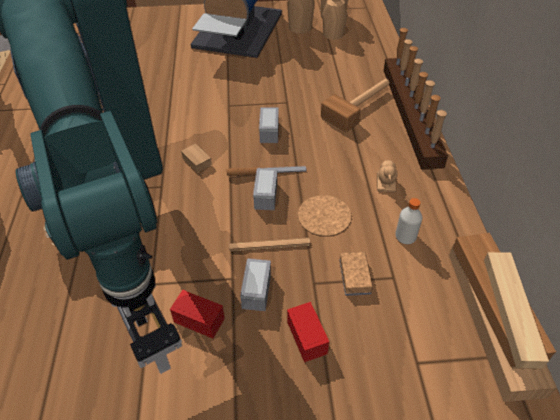

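The scene view shows the left tin at (453,308), the middle one at (319,235), the right one at (214,175) and the mat at (233,271). The side view has the same tins at (269,125), (265,188) and (257,283), with the mat at (325,215). Two red blocks flank the right tin.

```bash
cat > h.py <<'E'
import numpy as np, cv2
from bench import snapshot, telemetry
def cast(s,uv,z):
    f=s["image"].shape[0]/2/np.tan(np.radians(s["fovy"]/2))
    uv=np.atleast_2d(uv).astype(float)
    d=np.c_[(uv[:,0]-s["cx"])/f,(uv[:,1]-s["cy"])/f,np.ones(len(uv))]@s["R"]
    c=-s["R"].T@s["t"]
    return c+d*((z-c[2])/d[:,2])[:,None]
def regions(s,mask,z,amin=150):
    n,l,st,ce=cv2.connectedComponentsWithStats(mask.astype(np.uint8))
    for i in range(1,n):
        if st[i,4]<amin: continue
        v,u=np.nonzero(l==i)
        P=cast(s,np.c_[u,v],z)[:,:2]
        if abs(P).max()>1.2: continue
        (c,(w,h),a)=cv2.minAreaRect((P*1000).astype(np.float32))
        if w>h: w,h,a=h,w,a-90   # a: angle of short side
        a=a%180; 
        yield ce[i].round(),st[i,4],np.round(c),round(w),round(h),round(a if a<90 else a-180,1)
E
python3 - <<'E'
from h import *
for n in("scene","side"):
    s=snapshot(n); im=s["image"]; hsv=cv2.cvtColor(im,cv2.COLOR_RGB2HSV)
    H,S,V=[hsv[:,:,k].astype(int) for k in range(3)]
    px=[(453,295),(455,322),(319,225),(214,165)] if n=="scene" else [(269,118),(265,178),(257,272),(269,138),(257,300)]
    print(n,[tuple(hsv[v,u]) for u,v in px])
    for t in (120,150,165,180):
        print("grey",t); [print("  ",r) for r in regions(s,(S<60)&(V>t),0.056)]
    print("red");[print("  ",r) for r in regions(s,((H<5)|(H>175))&(S>200),0.056)]
E
```

```text
scene [(np.uint8(75), np.uint8(7), np.uint8(207)), (np.uint8(105), np.uint8(6), np.uint8(85)), (np.uint8(65), np.uint8(7), np.uint8(209)), (np.uint8(71), np.uint8(10), np.uint8(210))]
grey 120
   (array([ 14., 135.]), np.int32(237), array([ 621., -726.]), 40, 136, -62.0)
   (array([219., 172.]), np.int32(1038), array([ 448., -226.]), 77, 183, -25.9)
   (array([325., 231.]), np.int32(1416), array([483.,  61.]), 81, 161, -27.6)
   (array([342., 283.]), np.int32(567), array([577., 152.]), 17, 118, -85.5)
   (array([106., 294.]), np.int32(2021), array([ 818., -125.]), 54, 140, -28.6)
   (array([458., 300.]), np.int32(1871), array([521., 307.]), 100, 110, -5.5)
grey 150
   (array([215., 166.]), np.int32(585), array([ 433., -253.]), 56, 113, -15.1)
   (array([321., 225.]), np.int32(1034), array([475.,  42.]), 60, 109, -8.8)
   (array([342., 283.]), np.int32(459), array([576., 151.]), 14, 116, -85.7)
   (array([109., 292.]), np.int32(1611), array([ 812., -122.]), 51, 138, -20.6)
   (array([457., 297.]), np.int32(1660), array([498., 306.]), 56, 104, -6.3)
grey 165
   (array([216., 166.]), np
[... 1943 characters left out ...]

   (array([268., 117.]), np.int32(246), array([498., 308.]), 39, 86, -4.3)
   (array([265., 181.]), np.int32(350), array([470.,  40.]), 41, 85, -9.2)
   (array([256., 277.]), np.int32(523), array([ 432., -260.]), 40, 86, -9.0)
grey 180
   (array([214.,  25.]), np.int32(473), array([350., 875.]), 110, 169, 69.5)
   (array([268., 117.]), np.int32(203), array([497., 308.]), 36, 76, -5.1)
   (array([265., 181.]), np.int32(306), array([471.,  39.]), 37, 82, -8.9)
   (array([258., 273.]), np.int32(307), array([ 433., -262.]), 37, 83, -4.9)
red
   (array([202., 316.]), np.int32(719), array([ 305., -343.]), 75, 107, 61.4)
   (array([307., 344.]), np.int32(338), array([ 529., -406.]), 58, 115, 16.2)
```

```bash
cat >> h.py <<'E'
def plan(x,y,z,yaw):
    "units to go from the measured pose"
    o=telemetry.get_obs(); p=o["tool_pos"]; a=o["ee_rot"][2]
    d=np.array([x,y,z])-p; c,s=np.cos(a),np.sin(a)
    t=-(np.radians(yaw)-a); t=(t+np.pi)%(2*np.pi)-np.pi
    print("t",round(o["time"],2),"pose",p.round(4),np.degrees(o["ee_rot"]).round(1),"F",o["wrist_force"].round(1),"M",o["wrist_torque"].round(3),"w",round(o["width"],4))
    print("move",np.round([(c*d[0]+s*d[1])/.05,(s*d[0]-c*d[1])/.05,-d[2]/.05,np.degrees(t)/10],3))
def wcast(s,uv,z):
    f=s["image"].shape[0]/2/np.tan(np.radians(s["fovy"]/2))
    q=np.atleast_2d(uv).astype(float)-[s["cx"],s["cy"]]; r=np.linalg.norm(q,axis=1)+1e-9
    d=np.c_[q/r[:,None]*np.sin(r/f)[:,None],np.cos(r/f)]@s["R"]
    c=-s["R"].T@s["t"]
    return c+d*((z-c[2])/d[:,2])[:,None]
E
python3 - <<'E'
from h import *
plan(.497,.307,.33,85)
for n in("scene","side"):
    s=snapshot(n); im=s["image"]; hsv=cv2.cvtColor(im,cv2.COLOR_RGB2HSV)
    u,v=(233,271) if n=="scene" else (325,215)
    print(cast(s,[u,v],.004))
E
```

```text
t 0.2 pose [ 0.2489 -0.4904  0.404 ] [-179.9   -0.    26.9] F [-1.   0.1  0.3] M [-0.    -0.033  0.029] w 0.094
move [ 11.642 -11.974   1.48   -5.809]
[[ 0.62217762 -0.04071328  0.004     ]]
[[ 0.62098848 -0.04751287  0.004     ]]
```

apply_moves --moves '[[[11.64,-11.97,1.48,-5.81,0],[11.64,-11.97,1.48,-5.81,0],[11.64,-11.97,1.48,-5.81,0],[11.64,-11.97,1.48,-5.81,0],[11.64,-11.97,1.48,-5.81,0],[11.64,-11.97,1.48,-5.81,0],[11.64,-11.97,1.48,-5.81,0],[11.64,-11.97,1.48,-5.81,0],[11.64,-11.97,1.48,-5.81,0],[11.64,-11.97,1.48,-5.81,0]]]'

```text
time: 1.55
tool_pos: [0.434, 0.1062, 0.3496]
ee_rot: [3.14, 0.0, 1.484]
wrist_force: [1.3, -1.4, 0.0]
width: 0.094
finger_force: 0.0
```

```bash
python3 -c "
from h import *
plan(.497,.307,.33,85)"
```

```text
t 1.55 pose [0.434  0.1062 0.3496] [179.9   0.   85. ] F [ 1.3 -1.4  0. ] M [-0.031 -0.103  0.007] w 0.094
move [4.11e+00 9.08e-01 3.93e-01 3.00e-03]
```

apply_moves --moves '[[[4.0,0.9,0.38,0,0],[4.0,0.9,0.38,0,0],[4.0,0.9,0.38,0,0],[4.0,0.9,0.38,0,0],[4.0,0.9,0.38,0,0],[4.0,0.9,0.38,0,0]]]'

```text
time: 2.3
tool_pos: [0.496, 0.298, 0.3308]
ee_rot: [3.141, 0.001, 1.482]
wrist_force: [0.3, -0.5, 0.1]
width: 0.0937
finger_force: 0.0
```

```bash
cat >> h.py <<'E'
def wtin(name=None):
    s=snapshot("wrist"); im=s["image"]
    if name: cv2.imwrite(f"pics/{name}.png",im[:,:,::-1])
    hsv=cv2.cvtColor(im,cv2.COLOR_RGB2HSV); m=((hsv[:,:,1]<60)&(hsv[:,:,2]>130)).astype(np.uint8)
    n,l,st,ce=cv2.connectedComponentsWithStats(m)
    for i in range(1,n):
        if st[i,4]<300: continue
        v,u=np.nonzero(l==i); P=wcast(s,np.c_[u,v],.056)[:,:2]
        c,(w,h),a=cv2.minAreaRect((P*1000).astype(np.float32))
        if w>h: w,h,a=h,w,a-90
        a=(a+90)%180-90
        print(ce[i].round(),st[i,4],np.round(c,1),round(w),round(h),round(a,1))
E
python3 -c "
from h import *
wtin('w1'); plan(.497,.307,.213,85)"
```

```text
[285. 199.] 7833 [497.8 304.4] 54 101 -5.7
[169. 271.] 1350 [383.9 246.1] 19 110 -43.7
[401. 277.] 1636 [598.6 222. ] 21 122 34.8
[538. 293.] 798 [794.4 165.9] 22 166 52.1
[ 21. 296.] 715 [159.7 217.4] 25 170 -63.1
[115. 415.] 396 [234.1  17.7] 29 125 -76.6
t 2.35 pose [0.4961 0.2978 0.331 ] [180.    0.   84.9] F [-0.2 -0.4  0.7] M [-0.029 -0.081 -0.037] w 0.094
move [ 0.184  0.003  2.361 -0.008]
```

View pics/w1.png

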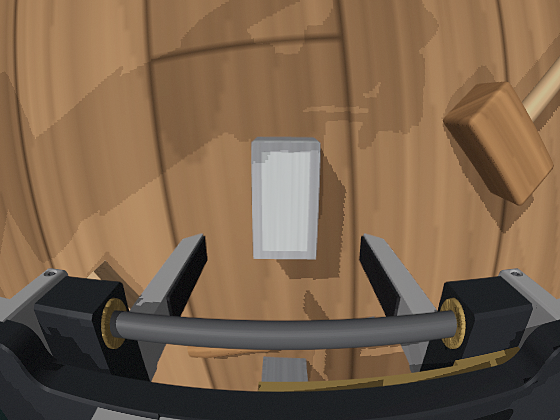

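The wrist view shows the left tin at (285,199), between the open fingers, with its centre at (0.498, 0.304). I'll descend and grip it.

apply_moves --moves '[[[0.14,0.03,1.2,0.06,0],[0.14,0.03,2.0,0.06,0],[0.14,0.03,2.36,0.06,0],[0.14,0.03,2.36,0.06,0],[0.14,0.03,2.36,0.06,1],[0.14,0.03,2.36,0.06,1],[0.14,0.03,2.36,0.06,1],[0.14,0.03,2.36,0.06,1],[0.14,0.03,2.36,0.06,1],[0.14,0.03,2.36,0.06,1]]]'

```text
time: 3.6
tool_pos: [0.4984, 0.3063, 0.2129]
ee_rot: [3.141, -0.0, 1.474]
wrist_force: [0.2, 0.4, 1.1]
width: 0.0536
finger_force: 30.0
```

```bash
python3 -c "
from h import *
plan(.498,.305,.30,84.3)"
```

```text
t 3.6 pose [0.4984 0.3063 0.2129] [180.   -0.   84.4] F [0.2 0.4 1.1] M [-0.056 -0.156  0.027] w 0.0536
move [-0.027 -0.005 -1.743  0.013]
```

apply_moves --moves '[[[0,0,-0.6,0,1],[0,0,-1.3,0,1],[0,0,-1.9,0,1],[0,0,-2.0,0,1],[0,0,-2.0,0,1],[0,0,-2.0,0,1],[0,0,-2.0,0,1],[0,0,-2.0,0,1]]]'

```text
time: 4.6
tool_pos: [0.4981, 0.3062, 0.3116]
ee_rot: [-3.14, 0.001, 1.473]
wrist_force: [0.5, 0.6, -4.1]
width: 0.0538
finger_force: 30.0
```

apply_moves --moves '[[[1,0,0,0,1],[1,0,0,0,1],[1,0,0,0,1],[-1,0,0,0,1],[-1,0,0,0,1],[-1,0,0,0,1],[-1,0,0,0,1],[-1,0,0,0,1]]]'

```text
time: 5.6
tool_pos: [0.4934, 0.257, 0.3126]
ee_rot: [3.141, -0.0, 1.474]
wrist_force: [-0.3, -0.5, -4.0]
width: 0.0543
finger_force: 30.0
```

```bash
cat >> h.py <<'E'
def moment(n=18,skip=2):
    M=[];F=[]
    for i in range(n+skip):
        snapshot("side"); o=telemetry.get_obs()
        if i>=skip: M.append(o["wrist_torque"]);F.append(o["wrist_force"])
    M=np.array(M);F=np.array(F); a=o["ee_rot"][2]
    y=np.array([np.cos(a),np.sin(a),0]); x=np.array([np.sin(a),-np.cos(a),0]) # tool x, tool y
    print("M about tool y",(M@x).mean().round(4),"+-",((M@x).std()/n**.5).round(4),"about tool x",(M@y).mean().round(4),"Fz",F[:,2].mean().round(2),"w",round(o["width"],4),"pos",o["tool_pos"].round(3),"t",round(o["time"],2))
E
python3 -c "
from h import *
moment()"
```

```text
M about tool y -0.0286 +- 0.007 about tool x -0.0692 Fz -4.67 w 0.054 pos [0.493 0.256 0.312] t 6.6
```

apply_moves --moves '[[[2,0,0,0,1],[2,0,0,0,1],[2,0,0,0,1],[2,0,0,0,1],[2,0,0,0,1]]]'

```text
time: 7.22
tool_pos: [0.5032, 0.355, 0.3125]
ee_rot: [3.142, 0.001, 1.472]
wrist_force: [-0.3, -0.2, -4.0]
width: 0.0537
finger_force: 30.0
```

```bash
python3 -c "
from h import *
moment()
plan(.498,.305,.3,84.3)"
```

```text
M about tool y -0.0186 +- 0.0079 about tool x -0.0855 Fz -4.72 w 0.0536 pos [0.503 0.356 0.312] t 8.22
t 8.22 pose [0.5031 0.356  0.3124] [180.    0.   84.4] F [ 0.2 -0.3 -5.1] M [-0.064 -0.067 -0.061] w 0.0536
move [-1.025 -0.002  0.249  0.012]
```

apply_moves --moves '[[[-1,0,0.2,0,1],[-1,0,1.0,0,1],[-1,0,1.6,0,1],[-1,0,1.9,0,1],[-1,0,1.99,0,1],[-1,0,1.99,0,1],[-1,0,1.99,0,0],[-1,0,1.99,0,0],[-1,0,1.99,0,0],[-1,0,1.99,0,0]]]'

```text
time: 9.48
tool_pos: [0.4984, 0.3063, 0.2134]
ee_rot: [3.141, -0.0, 1.473]
wrist_force: [0.4, 0.6, 0.4]
width: 0.0905
finger_force: 0.0
```

```bash
python3 -c "
from h import *
plan(.471,.04,.33,81)"
```

```text
t 9.47 pose [0.4984 0.3063 0.2134] [180.   -0.   84.4] F [0.4 0.6 0.4] M [ 0.001 -0.105 -0.023] w 0.0905
move [-5.353 -0.027 -2.331  0.342]
```

Next I rise straight up and move across to the middle tin.

apply_moves --moves '[[[0,0,-1.2,0,0],[0,0,-2.33,0,0],[-5.35,-0.03,-2.33,0.34,0],[-5.35,-0.03,-2.33,0.34,0],[-5.35,-0.03,-2.33,0.34,0],[-5.35,-0.03,-2.33,0.34,0],[-5.35,-0.03,-2.33,0.34,0],[-5.35,-0.03,-2.33,0.34,0],[-5.35,-0.03,-2.33,0.34,0]]]'

```text
time: 10.6
tool_pos: [0.4709, 0.0413, 0.3295]
ee_rot: [3.142, -0.001, 1.415]
wrist_force: [-1.8, -0.5, 0.3]
width: 0.094
finger_force: 0.0
```

```bash
python3 -c "
from h import *
wtin('w2'); plan(.471,.04,.213,81)"
```

```text
[330.  97.] 2097 [523.1 127.2] 14 99 -87.2
[284. 211.] 7694 [470.8  37.7] 54 101 -8.8
[170. 268.] 1232 [361.    2.7] 19 96 -47.4
[399. 275.] 1425 [568.3 -41.1] 21 122 31.0
[549. 278.] 665 [777.2 -94.9] 31 83 50.7
t 10.65 pose [0.4709 0.0415 0.3294] [-180.    -0.    81.1] F [-0.1 -0.8 -0.1] M [0.016 0.003 0.044] w 0.094
move [-0.029  0.006  2.329  0.014]
```

apply_moves --moves '[[[-0.07,0,1.2,0,0],[-0.07,0,2.0,0,0],[-0.07,0,2.33,0,0],[-0.07,0,2.33,0,0],[-0.07,0,2.33,0,1],[-0.07,0,2.33,0,1],[-0.07,0,2.33,0,1],[-0.07,0,2.33,0,1],[-0.07,0,2.33,0,1],[-0.07,0,2.33,0,1]]]'

```text
time: 11.9
tool_pos: [0.4704, 0.0366, 0.2134]
ee_rot: [3.141, 0.0, 1.414]
wrist_force: [0.4, -0.4, 1.4]
width: 0.054
finger_force: 30.0
```

apply_moves --moves '[[[0,0,-0.6,0,1],[0,0,-1.3,0,1],[0,0,-1.9,0,1],[0,0,-2.0,0,1],[0,0,-2.0,0,1],[0,0,-2.0,0,1],[0,0,-2.0,0,1],[0,0,-2.0,0,1]]]'

```text
time: 12.9
tool_pos: [0.4701, 0.0367, 0.3122]
ee_rot: [-3.14, 0.0, 1.414]
wrist_force: [-0.0, 0.2, -1.2]
width: 0.0543
finger_force: 30.0
```

apply_moves --moves '[[[1,0,0,0,1],[1,0,0,0,1],[1,0,0,0,1],[-1,0,0,0,1],[-1,0,0,0,1],[-1,0,0,0,1],[-1,0,0,0,1],[-1,0,0,0,1]]]'

```text
time: 13.9
tool_pos: [0.4624, -0.0122, 0.313]
ee_rot: [-3.142, -0.0, 1.415]
wrist_force: [-0.2, 0.0, -2.1]
width: 0.0536
finger_force: 30.0
```

```bash
python3 -c "
from h import *
moment()"
```

```text
M about tool y -0.0217 +- 0.0065 about tool x -0.0622 Fz -1.3 w 0.0538 pos [ 0.462 -0.013  0.313] t 14.9
```

apply_moves --moves '[[[2,0,0,0,1],[2,0,0,0,1],[2,0,0,0,1],[2,0,0,0,1],[2,0,0,0,1]]]'

```text
time: 15.52
tool_pos: [0.4779, 0.0852, 0.3129]
ee_rot: [-3.142, 0.0, 1.413]
wrist_force: [0.5, 0.1, -1.5]
width: 0.0541
finger_force: 30.0
```

```bash
python3 -c "
from h import *
moment()
plan(.471,.038,.213,81)"
```

```text
M about tool y -0.0167 +- 0.0097 about tool x -0.0599 Fz -1.25 w 0.0543 pos [0.478 0.086 0.313] t 16.52
t 16.52 pose [0.478  0.0861 0.313 ] [-180.    0.   81.] F [-0.2 -0.1 -1.6] M [-0.024 -0.111 -0.013] w 0.0543
move [-0.972  0.012  1.999  0.002]
```

apply_moves --moves '[[[-1,0,0.2,0,1],[-1,0,1.0,0,1],[-1,0,1.6,0,1],[-1,0,1.9,0,1],[-1,0,1.99,0,1],[-1,0,1.99,0,1],[-1,0,1.99,0,0],[-1,0,1.99,0,0],[-1,0,1.99,0,0],[-1,0,1.99,0,0]]]'

```text
time: 17.77
tool_pos: [0.4703, 0.0367, 0.2137]
ee_rot: [3.141, 0.0, 1.414]
wrist_force: [-1.1, 0.2, -0.2]
width: 0.0904
finger_force: 0.0
```

```bash
python3 -c "
from h import *
plan(.432,-.262,.33,81)"
```

```text
t 17.77 pose [0.4703 0.0367 0.2137] [180.   0.  81.] F [-1.1  0.2 -0.2] M [-0.015 -0.042  0.015] w 0.0904
move [-6.019e+00  1.770e-01 -2.326e+00  2.000e-03]
```

apply_moves --moves '[[[0,0,-1.2,0,0],[0,0,-2.33,0,0],[-6.0,0.18,-2.33,0,0],[-6.0,0.18,-2.33,0,0],[-6.0,0.18,-2.33,0,0],[-6.0,0.18,-2.33,0,0],[-6.0,0.18,-2.33,0,0],[-6.0,0.18,-2.33,0,0],[-6.0,0.18,-2.33,0,0],[-6.0,0.18,-2.33,0,0]]]'

```text
time: 19.02
tool_pos: [0.4325, -0.2598, 0.33]
ee_rot: [3.142, -0.0, 1.416]
wrist_force: [-0.3, 0.2, 1.6]
width: 0.0938
finger_force: 0.0
```

```bash
python3 -c "
from h import *
wtin('w3'); plan(.432,-.262,.213,81)"
```

```text
[282. 210.] 7746 [ 431.  -262.4] 55 102 -10.9
[171. 268.] 1249 [ 322.3 -300.4] 19 100 -49.5
[401. 276.] 1684 [ 529.6 -342.7] 21 123 31.5
[ 23. 294.] 768 [  97.9 -315.1] 25 181 -67.0
[536. 292.] 901 [ 719.  -410.3] 22 166 49.0
[115. 415.] 400 [ 152.5 -520.7] 29 127 -80.4
t 19.07 pose [ 0.4325 -0.2598  0.3301] [180.   -0.   81.1] F [-0.6  1.3 -1.5] M [-0.036 -0.126 -0.02 ] w 0.0938
move [-0.045 -0.004  2.342  0.014]
```

View pics/w3.png

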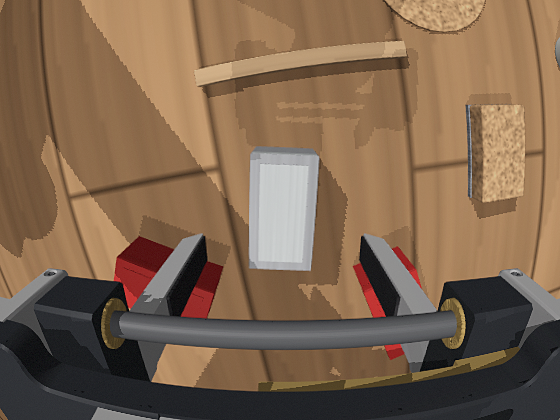

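The wrist view shows the right tin at (282,210). Red blocks lie beside and behind the fingers, with near corners at about (223,265) and (357,265), so I need to check finger clearance.

```bash
python3 -c "
from h import *
s=snapshot('wrist')
for z in(.056,0.0):
  P=wcast(s,[(223,265),(215,290),(155,240),(410,248),(355,263),(362,285)],z)[:,:2]-[.431,-.262]
  a=np.radians(79);print(z);print((P@np.array([[np.cos(a),np.sin(a)],[np.sin(a),-np.cos(a)]]).T*1000).round())
"
```

```text
0.056
[[ -50.  -50.]
 [ -76.  -59.]
 [ -29. -112.]
 [ -29.  116.]
 [ -44.   66.]
 [ -66.   76.]]
0.0
[[ -78.  -61.]
 [-111.  -71.]
 [ -54. -136.]
 [ -53.  143.]
 [ -71.   81.]
 [ -99.   93.]]
```

apply_moves --moves '[[[-0.04,0.03,1.2,0.2,0],[-0.04,0.03,2.0,0.2,0],[-0.04,0.03,2.34,0.2,0],[-0.04,0.03,2.34,0.2,0],[-0.04,0.03,2.34,0.2,1],[-0.04,0.03,2.34,0.2,1],[-0.04,0.03,2.34,0.2,1],[-0.04,0.03,2.34,0.2,1],[-0.04,0.03,2.34,0.2,1],[-0.04,0.03,2.34,0.2,1]]]'

```text
time: 20.38
tool_pos: [0.4329, -0.2633, 0.2134]
ee_rot: [-3.14, 0.0, 1.379]
wrist_force: [-5.4, 0.5, 5.7]
width: 0.0536
finger_force: 30.0
```

apply_moves --moves '[[[0,0,-0.6,0,1],[0,0,-1.3,0,1],[0,0,-1.9,0,1],[0,0,-2.0,0,1],[0,0,-2.0,0,1],[0,0,-2.0,0,1],[0,0,-2.0,0,1],[0,0,-2.0,0,1]]]'

```text
time: 21.38
tool_pos: [0.4333, -0.2632, 0.3122]
ee_rot: [-3.14, -0.001, 1.379]
wrist_force: [0.2, -0.7, -2.8]
width: 0.0538
finger_force: 30.0
```

apply_moves --moves '[[[1,0,0,0,1],[1,0,0,0,1],[1,0,0,0,1],[-1,0,0,0,1],[-1,0,0,0,1],[-1,0,0,0,1],[-1,0,0,0,1],[-1,0,0,0,1]]]'

```text
time: 22.38
tool_pos: [0.424, -0.3117, 0.3129]
ee_rot: [-3.141, -0.0, 1.38]
wrist_force: [0.7, -0.1, -4.3]
width: 0.0541
finger_force: 30.0
```

```bash
python3 -c "
from h import *
moment()"
```

```text
M about tool y 0.036 +- 0.0071 about tool x -0.0693 Fz -3.34 w 0.0538 pos [ 0.424 -0.312  0.313] t 23.38
```

apply_moves --moves '[[[2,0,0,0,1],[2,0,0,0,1],[2,0,0,0,1],[2,0,0,0,1],[2,0,0,0,1]]]'

```text
time: 24.0
tool_pos: [0.4428, -0.2152, 0.313]
ee_rot: [3.141, 0.001, 1.378]
wrist_force: [-0.3, -1.0, -3.3]
width: 0.0536
finger_force: 30.0
```

```bash
python3 -c "
from h import *
moment()
plan(.622,-.044,.365,79)"
```

```text
M about tool y -0.055 +- 0.0054 about tool x -0.0721 Fz -3.66 w 0.0537 pos [ 0.443 -0.214  0.313] t 25.0
t 25.0 pose [ 0.4429 -0.2141  0.313 ] [180.   0.  79.] F [-0.8  0.1 -4.4] M [-0.113 -0.043 -0.073] w 0.0537
move [ 4.023e+00  2.868e+00 -1.040e+00  2.000e-03]
```

The right tin rattles: its moment differs by 0.09 N m between the two ends, against about 0.01 or less for the others. I'll carry it to the mat.

apply_moves --moves '[[[0.3,0.2,-0.7,0,1],[0.9,0.6,-1.04,0,1],[1.5,1.1,-1.04,0,1],[2.1,1.5,-1.04,0,1],[2.7,1.9,-1.04,0,1],[3.3,2.3,-1.04,0,1],[3.8,2.7,-1.04,0,1],[4.02,2.87,-1.04,0,1],[4.02,2.87,-1.04,0,1],[4.02,2.87,-1.04,0,1]]]'

```text
time: 26.25
tool_pos: [0.6215, -0.045, 0.365]
ee_rot: [-3.141, 0.001, 1.378]
wrist_force: [0.4, -0.5, -2.5]
width: 0.0539
finger_force: 30.0
```

Run:
```python
from h import *
a=snapshot("scene")
b=snapshot("side"); 
cv2.imwrite("pics/end.png",cv2.resize(np.hstack([a["image"],b["image"]]),(800,300))[:,:,::-1])
im=b["image"]; hsv=cv2.cvtColor(im,cv2.COLOR_RGB2HSV)
for s in(a,b):
    hsv=cv2.cvtColor(s["image"],cv2.COLOR_RGB2HSV)
    [print(r) for r in regions(s,(hsv[:,:,1]<60)&(hsv[:,:,2]>165),.056)]
plan(.622,-.044,.365,79)
```

```text
(array([235.,  64.]), np.int32(160), array([-104., -648.]), 70, 147, 83.7)
(array([242., 100.]), np.int32(653), array([ 103., -458.]), 82, 302, -55.4)
(array([227., 174.]), np.int32(677), array([ 430., -214.]), 90, 135, -44.0)
(array([247., 188.]), np.int32(164), array([ 460., -140.]), 22, 77, 78.3)
(array([321., 225.]), np.int32(1000), array([472.,  42.]), 58, 108, -10.7)
(array([350., 273.]), np.int32(223), array([550., 149.]), 14, 62, -86.0)
(array([110., 292.]), np.int32(1533), array([ 811., -122.]), 51, 138, -19.8)
(array([457., 298.]), np.int32(1615), array([499., 306.]), 56, 102, -6.3)
(array([269., 117.]), np.int32(237), array([498., 308.]), 39, 86, -4.3)
(array([265., 181.]), np.int32(349), array([470.,  41.]), 40, 87, -9.2)
t 26.35 pose [ 0.6215 -0.0451  0.3652] [180.    0.   78.9] F [-0.2  0.1 -3.5] M [-0.024 -0.034 -0.037] w 0.0535
move [ 0.023  0.006  0.005 -0.005]
```

View pics/end.png

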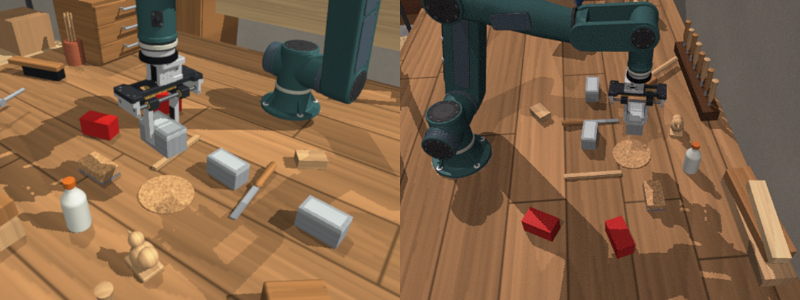

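The picture shows the tin held upright over the mat (at about (165,140) in the left view, (635,120) in the right one). The other two tins stand in their places, upright.

```bash
python3 -c "
from bench import ticket
print(ticket.close_job())"
```

```text
the job is handed in; nothing more can be done
None
```

The right tin is the one that rattles; it is held upright and still over the middle of the mat, the left and middle tins tested quiet and are back in their places, and the job was handed in at about 26 s with no verdict returned.

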